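# Roll a polarimeter tube bubble-port up and load it

### The arm

A 6-joint arm with a two-finger parallel gripper is mounted at the origin on a cart in front of the work surface, level with it; the furniture and walls round the work are solid. World frame = base frame: x ahead of the robot, y to its left, z up, the work surface at z = 0. Lengths are in m, angles in rad, forces in N, time in s.
With the tool pointing down it reaches from about 0.325 to 0.85 m from the base axis. Payload 4.4 kg.
Tool frame: the origin (TCP) lies where the fingers leave the gripper's body, on its centre line; the fingertips stand tcp_to_tips ahead of it and the grasp point (between the pads) lies 78 mm ahead of it (tcp_to_tips is the distance from the TCP to the fingertips, in m); z points along the fingers, y is the line along which they close (so a half turn about z gives the same grasp; the last joint's range is limited). The gripper opens to 94 mm and grips with 3 to 60 N. Pads are 16 mm wide; open, the fingers measure 119 mm over their backs; the gripper's body (75 mm by 177 mm) begins 78 mm behind the grasp point.
Start: joints at [1.161, 0.207, 1.542, -0, 1.393, -0.15], TCP at [0.148, 0.556, 0.303] pointing down, gripper open.
Joint ranges: [-2.73, 2.73], [-0.86, 2.22], [0.23, 2.46], [-1.11, 4.25], [0.08, 2.63], [-2.82, 2.82]. Speed limits (rad/s): [2.79, 2.79, 3.14, 3.14, 3.14, 3.14].

### API

Orientations are given as a rotation vector (axis times angle).
In Python, from station import * gives the robot as it stands. The module is installed in compiled form; this text tells all that it offers.
- The arm moves only by the tool servo_tool, never from a script. Its argument "steps" is a list that holds one entry, the list of rows, each a list of 7 numbers: the turn, a rotation vector about the tool's x, y, z in degrees, then the shift along the tool's x, y, z in cm, then the finger opening in cm, from 0 to 9.4. In form: [[[rx, ry, rz, x, y, z, hand], ...]]. A call has 1 to 8 rows; each row is the pose to reach, as a shift and turn from the pose commanded when the call began, along the tool's axes at that moment; what a row does not reach only later rows make up. A row lasts 1/10 s, in which the tool goes at most 50 mm and 8.59 degrees, less where a joint would pass 70% of its speed; a pose out of reach is approached as far as the arm can. A call with a gripper value outside its range is refused whole. The fingers move at their own pace and stop on an object; the grip force is fixed at half the most. Time passes only in rows, so rows that repeat a pose let the fingers close. It gives the time, the measured TCP pose, the force, the opening and the grip force at its end, in the units of the state.
- get_state(): the state, without advancing time (a new reading comes with each control period).
- get_image(name): name is "side" or "top"; returns a dict with "pixels" (384x512x3 uint8, red, green, blue), "depth" (384x512 float32, m along the optical axis (not along the pixel's ray), 0 where there is no reading), "fovy" (degrees; the focal length in pixels is half the picture's height over the tangent of half this angle, whatever the lens; pixels are square), "cx", "cy" (the principal point, pixels), "world_to_cam" (4x4, takes a point from world to camera coordinates). Camera axes: x right, y up, looking along -z (the intrinsics and any distortion apply to the point x, -y, -z); pixel columns grow to the right and rows downward; lengths in m; the calibration is good to about 2 mm. A picture is of the moment at which its call begins.
- close_job(): hands the job in; it is judged then, once.
The state is a dict: "clock": time; "joint_pos": joint angles; "qd": joint speeds; "tau": joint torques, N m; "position": TCP position; "tool_rot": TCP orientation; "force": force on the tool from outside, world axes, zero at the start; "torque": the same for the moment, N m; "opening": opening from 0.0 (shut) to 1.0 (fully open); "grasp_force": force on a finger pad.
Only numpy, scipy, OpenCV 4.12 (cv2) and the standard library are available. Lean on these libraries where they do the work, as an engineer would, in place of code of your own. Each camera call takes 0.05 s, during which the arm holds its last target. There are 200 camera calls.

### The job

The steel polarimeter tube lies on the bench with its blue-stoppered side port turned away from the top. Roll it along the bench until the blue stopper points straight up, so that the air bubble gathers in the port and out of the light path, and do not lift it before that. Then lay the tube, stopper still up, into the V rests of the polarimeter's open sample compartment without dropping it, and shut the lid fully; leave the other things on the bench where they are.

Things in the scene. Friction and masses are not known exactly. Their poses are not given: they have to be found in the camera images.
- tube: Loose steel tube, 130 mm long, 0.12 kg. Origin at mid-axis; own x along it, own z out through the blue stopper. Bare barrel, 20 mm diameter, x = -47 to 47 mm: grip or push at its middle. Each end: a black cap 18 mm long with 16 flats, 40 mm across; it rolls on these (axis 20 mm up) and rests on any flat, 22.5 degrees or 8 mm of travel each. Stopper starts 3/8 turn from straight up, down and aside.
- stopper (a point): Middle of the blue stopper's outer face, 18.5 mm from the tube's axis at its own x = +31 mm. Port and stopper are up to 18 mm wide and stay inside the caps' outline, so they never touch the bench.
- polarimeter: Fixed instrument, 210 mm (own x) by 330 mm (own y), 95 mm high, white ends. Origin under its centre. Its dark sample compartment, centred on the origin, is 128 mm in x, 140 mm in y, open at the top (rim z = 95 mm, floor 40 mm). The tube lies in it along own y, either way round, caps in two aluminium 90-degree V rests 12 mm thick at y = -56 and +56 mm.
- trough (a point): Where the middle of the tube's axis lies when it is seated in the V rests: 68.5 mm above the polarimeter's underside, above its origin. Own axes as the polarimeter's.
- lid (a joint): Lid angle: 0 shut, 1.95 fully open; starts open, about upright. Hinged along the compartment's +y side (axis along the polarimeter's x), swinging up from -y; the stiff hinge stays where it is left. Grey plate 142 mm (x) by 154 mm, 10 mm thick, with a black finger tab 12 mm beyond its free edge.
- lid_hinge (a point): Middle of the lid's hinge line, 78 mm from the polarimeter's origin along own y, 95.5 mm above its underside; the lid's underside passes through it.
- lid_edge (a point): Middle of the lid's free edge, 154 mm from the hinge, half-way through the thickness.
- beaker: clear plastic beaker, 64 mm wide, 74 mm tall, origin under its centre; a bystander
- bottle_buffer: clear bottle with a blue cap, 56 mm wide, 102 mm tall, origin under its centre; a bystander
- forceps: steel forceps, 116 mm long, lying flat, origin at the middle of the underside; a bystander
- timer: white bench timer with three coloured keys, 66 mm square, 19 mm high, origin under its centre; a bystander
- marker_red: marker pen with a red cap, 132 mm long, lying flat, origin under its middle; a bystander
- label_tape: roll of yellow label tape, 60 mm wide, 13 mm high, lying flat, origin under its centre; a bystander
- well_plate: clear well plate, 86 x 128 mm, 15 mm high, origin under its centre; a bystander

How it is judged:
By the outcome, as a careful person would: the job done as asked, in the order asked, and still so for the second after the job is handed in, with the robot touching nothing.
It also fails if it takes over 67 s, if anything falls off the work surface, if the arm or the gripper's body presses on something with over 40 N, if the wrist force passes 120 N, or if a joint passes its speed limit or range.

## Working session

There is one attempt and no reset: what is moved stays moved. The work goes in short steps, Python scripts to look and compute and a tool call to move; the robot and the scene stay as the last step left them, time stands still between calls to the robot, and variables do not carry over. Pictures are saved under pics/ and viewed, at most 10 in all, crops included, and the job is handed in when it is done.

Besides the shell and the picture viewer there is one more tool, called after "Request:" in YAML: its name, and indented under it one key for each argument. servo_tool: Moves the arm, as the interface text tells. Its arguments: {"type":"object","properties":{"steps":{"type":"array","items":{"type":"array","items":{"type":"array","items":{"type":"number"}}}}},"required":["steps"]}

```bash
mkdir -p pics; cat > h.py <<'E'
from station import *
import numpy as np, cv2
from scipy.spatial.transform import Rotation as R
def cloud(d):
    H,W=d["depth"].shape; f=H/2/np.tan(np.radians(d["fovy"])/2)
    v,u=np.mgrid[:H,:W]; z=d["depth"]
    P=np.stack([(u-d["cx"])/f*z,-(v-d["cy"])/f*z,-z,np.ones_like(z)],-1)
    Q=P@np.linalg.inv(d["world_to_cam"]).T
    Q=Q[...,:3]; Q[z==0]=np.nan; return Q
def save(d,n,crop=None,s=1.5):
    im=d["pixels"][...,::-1]
    if crop: im=im[crop[1]:crop[3],crop[0]:crop[2]]
    cv2.imwrite("pics/"+n,cv2.resize(im,None,fx=s,fy=s))
E
python3 - <<'E'
from h import *
for n in("top","side"):
    d=get_image(n); np.save(n+".npy",d,allow_pickle=True); save(d,n+"0.png")
    print({k:v for k,v in d.items() if k not in("pixels","depth")})
print(get_state())
E
```

```text
{'fovy': 54.38453188441078, 'cx': 265.4205744699398, 'cy': 195.34715295735404, 'world_to_cam': array([[-0.01652539, -0.9998063 ,  0.01068979,  0.0065917 ],
       [ 0.99518682, -0.01541432,  0.09677595, -0.54723552],
       [-0.09659243,  0.0122376 ,  0.99524878, -1.58715514],
       [ 0.        ,  0.        ,  0.        ,  1.        ]])}
{'fovy': 46.898266878638644, 'cx': 252.32555083786775, 'cy': 186.26767603252424, 'world_to_cam': array([[ 0.68737607, -0.72598065, -0.0215924 , -0.32833162],
       [ 0.35774641,  0.31255086,  0.87995993, -0.28146847],
       [-0.63208516, -0.612588  ,  0.47455695, -1.13459287],
       [ 0.        ,  0.        ,  0.        ,  1.        ]])}
{'clock': 0.1, 'joint_pos': array([ 1.16054035e+00,  2.07354643e-01,  1.54284240e+00, -1.10736306e-05,
        1.39354969e+00, -1.50501084e-01]), 'qd': array([-1.05195168e-03,  2.60482580e-05, -4.78792852e-03,  1.50535581e-03,
       -1.50658150e-03, -1.09875803e-03]), 'tau': array([ 3.89968932e-05, -3.71865392e+01, -2.82291681e+01,  7.00398884e-02,
        3.11136420e-02, -6.45091882e-05]), 'position': array([0.14747309, 0.5551867 , 0.30158062]), 'tool_rot': array([-0.40679678, -3.1145515 ,  0.00325563]), 'force': array([-0.02516041,  0.60395554,  0.51000593]), 'torque': array([-0.0232008 ,  0.00912203,  0.00611359]), 'grasp_force': 0.0, 'opening': 0.9991585276138517}
```

View pics/top0.png

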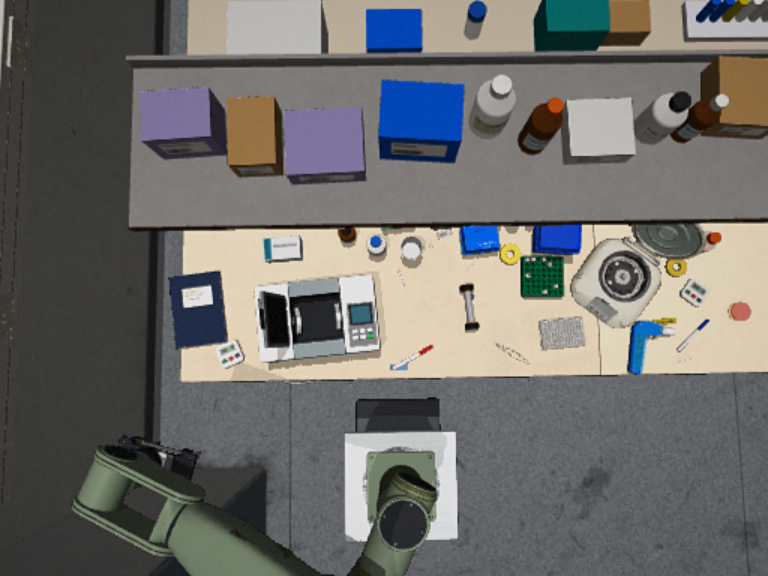

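View pics/side0.png

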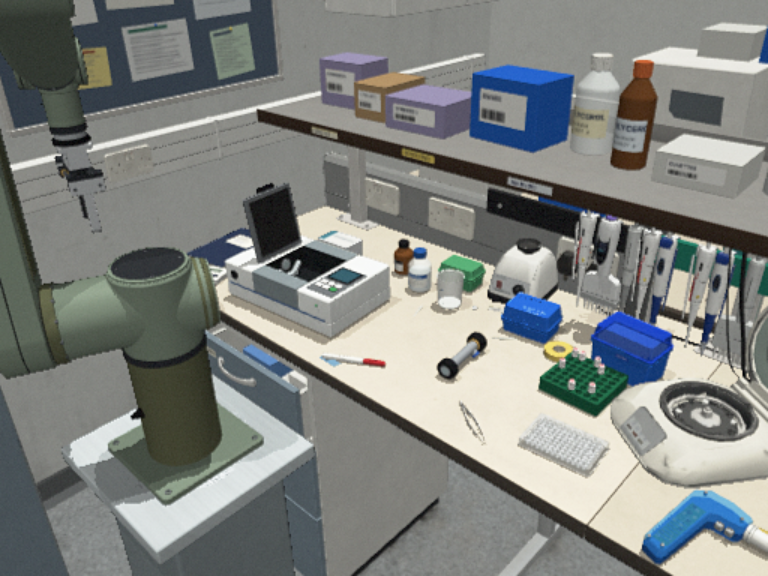

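The top view shows the tube at about (313,205) in raw pixels, lying roughly along world x. The polarimeter is at about (212,212), with its lid upright on the +y side. The side view shows the stopper at about (319,234), on the tube's −y side and low.

```bash
python3 - <<'E'
from h import *
T=np.load("top.npy",allow_pickle=True).item(); S=np.load("side.npy",allow_pickle=True).item()
CT,CS=cloud(T),cloud(S)
print("approx tube",CT[205,313],"pol",CT[212,212],"bench",CT[225,280], CS[270,300])
def pca(P):
    c=P.mean(0);w,V=np.linalg.eigh(np.cov((P-c).T));return c,V[:,::-1],w[::-1]
for n,C,D in(("top",CT,T),("side",CS,S)):
    c0=CT[205,313]
    m=(np.abs(C[...,0]-c0[0])<.1)&(np.abs(C[...,1]-c0[1])<.06)&(C[...,2]>.006)&(C[...,2]<.06)
    P=C[m]; c,V,w=pca(P[:,:2]); a=V[:,0]*np.sign(V[0,0]); s=(P[:,:2]-c)@a; b=(P[:,:2]-c)@np.array([-a[1],a[0]])
    print(n,len(P),"c",c,"yaw",np.degrees(np.arctan2(a[1],a[0])),"ends",s.min(),s.max(),"mid",c+a*(s.min()+s.max())/2,"b",b.min(),b.max(),"zmax",P[:,2].max())
    rgb=D["pixels"][m].astype(int); bl=(rgb[:,2]>rgb[:,0]+50)
    print(" blue",bl.sum(),P[bl].mean(0) if bl.any() else "", P[bl])
    # white polarimeter top
    p0=CT[212,212]
    m=(np.abs(C[...,0]-p0[0])<.2)&(np.abs(C[...,1]-p0[1])<.25)&(C[...,2]>.085)&(C[...,2]<.105)
    P=C[m][:,:2].astype(np.float32); r=cv2.minAreaRect(P); print(" pol rect",r)
    m=(np.abs(C[...,0]-p0[0])<.2)&(np.abs(C[...,1]-p0[1])<.25)&(C[...,2]>.13)&(C[...,2]<.3)
    P=C[m];print(" lid",P.min(0),P.max(0),P.mean(0)); c,V,w=pca(P);print(V[:,2],w)
E
```

```text
approx tube [ 0.50165852 -0.20543668  0.03536164] pol [0.47821433 0.22640875 0.04108622] bench [ 0.41904345 -0.06382564  0.00096222] [ 0.3840949  -0.26859387 -0.00179176]
top 238 c [ 0.5038837  -0.20246425] yaw 3.7061300705890163 ends -0.10312114558072646 0.08537604426383459 mid [ 0.49502971 -0.20303777] b -0.05039558128394333 0.06322870565174724 zmax 0.04830515789464607
 blue 3 [ 0.53813228 -0.21849796  0.01161638] [[ 0.54267327 -0.21889123  0.00979944]
 [ 0.53862384 -0.21930313  0.00608632]
 [ 0.53309974 -0.21729953  0.01896337]]
 pol rect ((0.5181357860565186, 0.214593768119812), (0.2893659770488739, 0.35990336537361145), 5.141611576080322)
 lid [0.39888534 0.30218086 0.13010908] [0.5391097  0.34511916 0.26425968] [0.46727795 0.32199965 0.20201714]
[ 0.08589683 -0.97267146  0.21571268] [1.59941814e-03 1.49734770e-03 5.13575469e-06]
side 392 c [ 0.49545282 -0.21149871] yaw 4.660318697118543 ends -0.06065716089065269 0.07102844497960688 mid [ 0.50062132 -0.21107738] b -0.01735769686714882 0.026193727255467692 zmax 0.0412051794000432
 blue 9 [ 0.53215821 -0.21733812  0.01175511] [[ 0.53976659 -0.21501662  0.01283441]
 [ 0.53206226 -0.21686283  0.01400778]
 [ 0.53312071 -0.21972985  0.01477753]
 [ 0.53893923 -0.21938378  0.01161465]
 [ 0.52720292 -0.21679425  0.01285795]
 [ 0.5278955  -0.21990739  0.01393499]
 [ 0.53417736 -0.21922588  0.01036229]
 [ 0.52687405 -0.21361914  0.00792067]
 [ 0.52938524 -0.21550337  0.00748572]]
 pol rect ((0.5136051774024963, 0.21193177998065948), (0.29603081941604614, 0.3692874312400818), 5.7309112548828125)
 lid [0.3905646  0.29933723 0.13013434] [0.53717615 0.34221022 0.25850127] [0.45887015 0.31927717 0.19142199]
[-0.08112577  0.97729266 -0.19574898] [1.66717023e-03 1.28697807e-03 9.81503255e-06]
```

```bash
cat > fit.py <<'E'
from h import *
from scipy.optimize import least_squares
def tubepts(C,c0,zmin=.009,zmax=.055,r=.09,rb=.035):
    return C[(np.abs(C[...,0]-c0[0])<r)&(np.abs(C[...,1]-c0[1])<rb)&(C[...,2]>zmin)&(C[...,2]<zmax)]
def fittube(P,x0):
    def f(p):
        a=np.array([np.cos(p[2]),np.sin(p[2])]); d=P[:,:2]-p[:2]; s=np.abs(d@a); b=d@[-a[1],a[0]]
        r=np.hypot(b,P[:,2]-p[3])
        def sd(lo,hi,R):
            q=np.stack([r-R,np.abs(s-(lo+hi)/2)-(hi-lo)/2]); return np.linalg.norm(np.maximum(q,0),axis=0)+np.minimum(q.max(0),0)
        return np.minimum(sd(.047,.065,.02),sd(0,.05,.01))
    o=least_squares(f,x0,loss="soft_l1",f_scale=.002); return o.x,np.sqrt(np.median(o.fun**2))
E
python3 - <<'E'
from fit import *
import station
print([n for n in dir(station) if not n.startswith('_')], getattr(station,"tcp_to_tips",None))
T=np.load("top.npy",allow_pickle=True).item(); S=np.load("side.npy",allow_pickle=True).item()
CT,CS=cloud(T),cloud(S)
for C in(CT,CS):
    P=tubepts(C,(.5,-.205)); print(len(P),fittube(P,[.5,-.205,.07,.02]))
    bm=(np.abs(C[...,0]-.5)<.12)&(np.abs(C[...,1]+.2)<.1); print("bench z",np.nanmedian(C[bm][:,2]))
    # polarimeter top component
    m=((np.abs(C[...,0]-.49)<.2)&(np.abs(C[...,1]-.22)<.25)&(C[...,2]>.088)&(C[...,2]<.102)).astype(np.uint8)
    n,l,st,ce=cv2.connectedComponentsWithStats(m); k=1+np.argmax(st[1:,4]); P=C[l==k]
    print("pol",st[k,4],np.median(P[:,2]),cv2.minAreaRect(P[:,:2].astype(np.float32)), [tuple(s) for s in st[1:] if s[4]>15])
    # dark compartment floor
    m=(np.abs(C[...,0]-.48)<.06)&(np.abs(C[...,1]-.22)<.09)&(C[...,2]>.03)&(C[...,2]<.06); P=C[m]; print("floor",len(P),np.percentile(P,[1,50,99],axis=0).round(4).tolist())
save(T,"topc.png",(160,170,340,260),4.4)
E
```

```text
['Unreachable', 'close_job', 'get_image', 'get_state', 'tcp_to_tips'] 0.0972
191 (array([ 0.50544078, -0.20608456,  0.09659746,  0.02043687]), np.float64(0.0014387810687081122))
bench z -0.00037222256367974715
pol 2217 0.09460516968723987 ((0.4772784411907196, 0.2252470999956131), (0.2098260074853897, 0.32993462681770325), 5.096936225891113) [(np.int32(247), np.int32(160), np.int32(7), np.int32(5), np.int32(18)), (np.int32(169), np.int32(183), np.int32(84), np.int32(59), np.int32(2217))]
floor 847 [[0.4225, 0.1601, 0.0321], [0.4787, 0.2297, 0.0407], [0.5377, 0.2976, 0.0569]]
378 (array([ 0.50299122, -0.20610183,  0.09944304,  0.01868049]), np.float64(0.0010586711112981757))
bench z -0.0010579770860351112
pol 1785 0.09343592701021841 ((0.4718708395957947, 0.22366352379322052), (0.21437010169029236, 0.3357463479042053), 4.887295722961426) [(np.int32(150), np.int32(157), np.int32(110), np.int32(46), np.int32(1785)), (np.int32(276), np.int32(166), np.int32(9), np.int32(6), np.int32(37))]
floor 289 [[0.4626, 0.2171, 0.036], [0.5145, 0.272, 0.0432], [0.5391, 0.3024, 0.0596]]
```

View pics/topc.png

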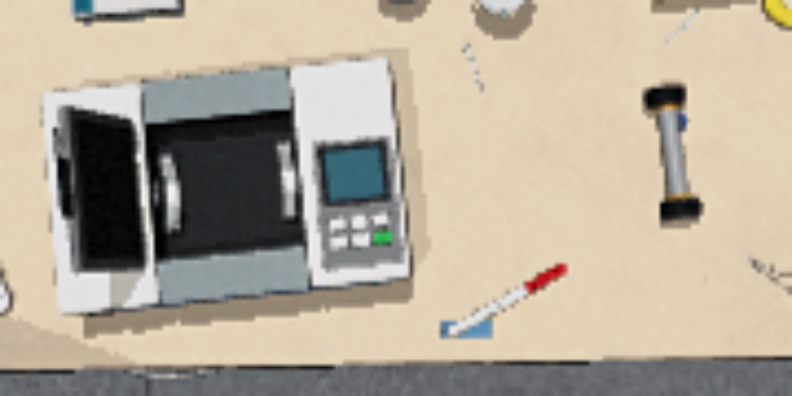

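The crop confirms the polarimeter's yaw at about +5°, the tube's at about +5.6°, and the blue stopper showing on the tube's −y side at (683,120). The stopper has to roll about 48 mm in +y.

```bash
cat > go.py <<'E'
from h import *
def rel(x,y,z,psi,s=None):
    s=s or get_state(); M=R.from_rotvec(s["tool_rot"])
    p=np.radians(psi); c,sn=np.cos(p),np.sin(p)
    G=R.from_matrix(np.array([[-sn,c,0],[c,sn,0],[0,0,-1]]).T)
    print("t",round(s["clock"],2),"pos",s["position"].round(4),"rot",np.degrees((M.inv()*G).as_rotvec()).round(1),"shift cm",(M.inv().apply(np.array([x,y,z])-s["position"])*100).round(2), "op",round(s["opening"],3))
E
python3 -c "
from go import *
rel(.504,-.206,.25,95.6); rel(.504,-.206,.102,95.6)"
```

```text
t 0.1 pos [0.1475 0.5552 0.3016] rot [ -0.1  -0.  -20.5] shift cm [-54.01 -64.4    5.28] op 0.999
t 0.1 pos [0.1475 0.5552 0.3016] rot [ -0.1  -0.  -20.5] shift cm [-54.01 -64.37  20.08] op 0.999
```

Request:
servo_tool:
  steps:
    - [[0,0,0,0,0,-5,9.4],[0,0,0,0,0,-10,9.4],[0,0,0,0,0,-12,9.4]]

```text
clock: 0.4
position: [0.1481, 0.5567, 0.428]
tool_rot: [0.407, 3.113, 0.012]
force: [0.5, 1.0, 0.2]
opening: 0.998
grasp_force: 0.0
```

```bash
python3 -c "
from go import *
rel(.504,-.206,.30,95.6)"
```

```text
t 0.4 pos [0.1481 0.5567 0.428 ] rot [  0.4   0.1 -20.5] shift cm [-53.97 -64.67  12.37] op 0.998
```

Request:
servo_tool:
  steps:
    - [[0,0,-20.5,-54,-64.7,0,5],[0,0,-20.5,-54,-64.7,0,5],[0,0,-20.5,-54,-64.7,0,5],[0,0,-20.5,-54,-64.7,0,5],[0,0,-20.5,-54,-64.7,0,5],[0,0,-20.5,-54,-64.7,0,5],[0,0,-20.5,-54,-64.7,0,5],[0,0,-20.5,-54,-64.7,0,5]]

```text
clock: 1.2
position: [0.3157, 0.1932, 0.4224]
tool_rot: [-0.155, 3.137, 0.0]
force: [1.7, -0.0, -0.5]
opening: 0.531
grasp_force: 0.0
```

```bash
python3 -c "
from go import *
rel(.504,-.206,.20,95.6)"
```

```text
t 1.2 pos [0.3157 0.1932 0.4224] rot [0.  0.  0.1] shift cm [-14.8  -41.59  22.24] op 0.531
```

Request:
servo_tool:
  steps:
    - [[0,0,0,-14.8,-41.6,22.2,5],[0,0,0,-14.8,-41.6,22.2,5],[0,0,0,-14.8,-41.6,22.2,5],[0,0,0,-14.8,-41.6,22.2,5],[0,0,0,-14.8,-41.6,22.2,5],[0,0,0,-14.8,-41.6,22.2,5],[0,0,0,-14.8,-41.6,22.2,5],[0,0,0,-14.8,-41.6,22.2,5]]

```text
clock: 2.0
position: [0.468, -0.1301, 0.2417]
tool_rot: [0.153, -3.138, -0.001]
force: [-0.5, 0.8, 0.6]
opening: 0.53
grasp_force: 0.0
```

Request:
servo_tool:
  steps:
    - [[0,0,0,0,0,0,5],[0,0,0,0,0,0,5]]

```text
clock: 2.2
position: [0.4672, -0.1286, 0.2415]
tool_rot: [0.15, -3.135, -0.004]
force: [0.3, 1.0, 0.0]
opening: 0.534
grasp_force: 0.0
```

```bash
python3 -c "
from go import *
rel(.504,-.206,.20,95.6);rel(.504,-.206,.102,95.6)"
```

```text
t 2.2 pos [ 0.4672 -0.1286  0.2415] rot [ 0.1 -0.2 -0.1] shift cm [-2.94 -8.07  4.12] op 0.534
t 2.2 pos [ 0.4672 -0.1286  0.2415] rot [ 0.1 -0.2 -0.1] shift cm [-2.97 -8.09 13.92] op 0.534
```

Request:
servo_tool:
  steps:
    - [[0,0,0,-3,-8.1,4.1,5],[0,0,0,-3,-8.1,4.1,5],[0,0,0,-3,-8.1,4.1,5],[0,0,0,-3,-8.1,7,5],[0,0,0,-3,-8.1,10,5],[0,0,0,-3,-8.1,12,5],[0,0,0,-3,-8.1,13.9,5],[0,0,0,-3,-8.1,13.9,5]]

```text
clock: 3.0
position: [0.504, -0.2031, 0.103]
tool_rot: [0.157, -3.134, -0.005]
force: [-0.8, 0.5, -0.4]
opening: 0.532
grasp_force: 0.0
```

```bash
python3 - <<'E'
from go import *
from fit import *
rel(.504,-.206,.102,95.6)
for n in("top","side"):
    P=tubepts(cloud(get_image(n)),(.504,-.206),zmax=.042); print(len(P),fittube(P,[.504,-.206,.09,.02]))
E
```

```text
t 3.0 pos [ 0.504  -0.2031  0.103 ] rot [ 0.2 -0.2  0.1] shift cm [ 0.03 -0.29  0.1 ] op 0.532
59 (array([ 0.50547847, -0.20604341,  0.09903954,  0.02047675]), np.float64(0.001327730297457537))
376 (array([ 0.50262444, -0.20502455,  0.11096129,  0.01963331]), np.float64(0.0015224144983276833))
```

Request:
servo_tool:
  steps:
    - [[0,0,0,0,-0.25,0.1,3],[0,0,0,0,-0.25,0.1,3],[0,0,0,0,-0.25,0.1,3],[0,0,0,0,-0.25,0.1,3],[0,0,0,0,-0.25,0.1,3],[0,0,0,0,0.2,0.1,3],[0,0,0,0,0.5,0.1,3],[0,0,0,0,0.8,0.1,3]]

```text
clock: 3.9
position: [0.5047, -0.1977, 0.1029]
tool_rot: [0.154, -3.138, -0.0]
force: [0.3, 0.2, 0.7]
opening: 0.32
grasp_force: 0.1
```

Request:
servo_tool:
  steps:
    - [[0,0,0,0,0.4,0,3],[0,0,0,0,0.8,0,3],[0,0,0,0,1.2,0,3],[0,0,0,0,1.6,0,3],[0,0,0,0,2.0,0,3],[0,0,0,0,2.0,0,3],[0,0,0,0,2.0,0,3]]

```text
clock: 4.6
position: [0.5029, -0.178, 0.103]
tool_rot: [-0.154, 3.138, -0.0]
force: [0.8, 0.4, 0.6]
opening: 0.316
grasp_force: 0.0
```

```bash
cat > look.py <<'E'
from go import *
from fit import *
import sys
x,y,z,psi=map(float,sys.argv[1:5])
rel(x,y,z,psi)
g=get_state()["position"]
for n in("top","side"):
    d=get_image(n); C=cloud(d)
    if len(sys.argv)>5: save(d,sys.argv[5]+n+".png",eval(sys.argv[6])[n],5)
    P=tubepts(C,g,zmax=.042); print(n,len(P),fittube(P,[g[0],g[1],.09,.02])[0].round(4))
    px=d["pixels"].astype(int); m=(px[...,2]>px[...,0]+50)&(np.abs(C[...,0]-g[0])<.08)&(np.abs(C[...,1]-g[1])<.035)&(C[...,2]<.06)
    print(" blue",m.sum(),C[m].mean(0).round(4))
E
python3 look.py .499 -.153 .102 95.6
```

```text
t 4.6 pos [ 0.5029 -0.178   0.103 ] rot [-0.  0.  0.] shift cm [0.14 2.53 0.1 ] op 0.316
top 58 [ 0.5029 -0.1752  0.1134  0.0192]
 blue 0 [nan nan nan]
side 371 [ 0.499  -0.1757  0.1087  0.0201]
 blue 1 [ 0.5479 -0.1824  0.0197]look.py:12: RuntimeWarning: Mean of empty slice.
  print(" blue",m.sum(),C[m].mean(0).round(4))
  ret = um.true_divide(
```

```bash
python3 - <<'E'
from h import *
d=get_image("side"); save(d,"s1.png",(260,170,380,290),5)
E
```

```text
(no output)
```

View pics/s1.png

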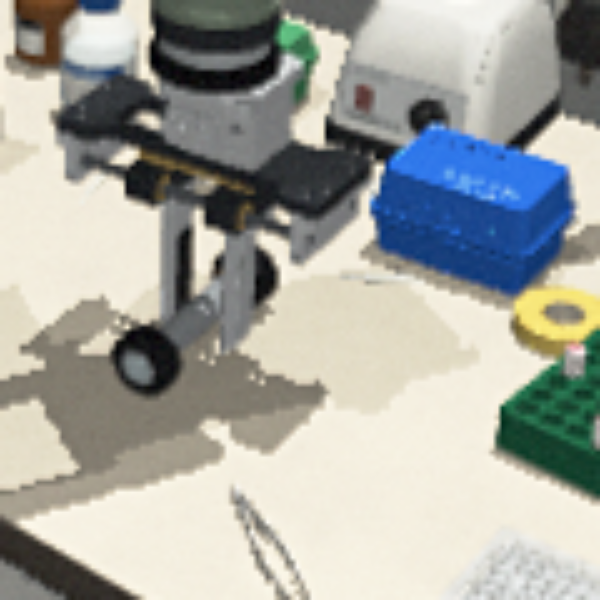

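The −y finger and its shadow hide the stopper. I'll open the fingers, raise the gripper without the tube, and check the roll.

Request:
servo_tool:
  steps:
    - [[0,0,0,0,0,0,5],[0,0,0,0,0,0,5],[0,0,0,0,0,0,5],[0,0,0,0,0,-4,5],[0,0,0,0,0,-8,5],[0,0,0,0,0,-12,5],[0,0,0,0,0,-14,5]]

```text
clock: 5.45
position: [0.5044, -0.1789, 0.2472]
tool_rot: [-0.154, 3.132, -0.005]
force: [-0.3, 0.4, 0.5]
opening: 0.53
grasp_force: 0.0
```

```bash
python3 look.py .499 -.178 .102 95.6 2>/dev/null; python3 - <<'E'
from h import *
d=get_image("side"); save(d,"s2.png",(270,200,370,275),6)
E
```

```text
t 5.45 pos [ 0.5044 -0.1789  0.2472] rot [-0.2  0.3  0. ] shift cm [ 0.6   0.2  14.51] op 0.53
top 73 [ 0.5034 -0.1743  0.1013  0.0203]
 blue 0 [nan nan nan]
side 355 [ 0.4995 -0.1749  0.0928  0.019 ]
 blue 23 [ 0.5325 -0.1823  0.0316]
```

View pics/s2.png

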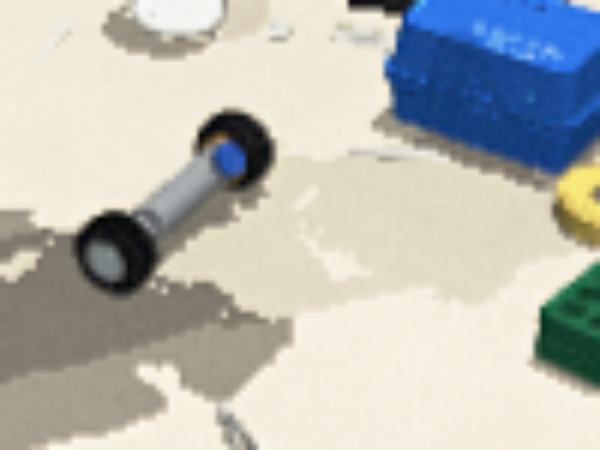

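The stopper at crop (228,157) now faces up and toward −y, which is 4 of the 6 flats rolled. Two flats (15.9 mm) remain. I'll use a tighter finger gap so the tube can't overshoot.

Request:
servo_tool:
  steps:
    - [[0,0,0,0.4,0.45,5,5],[0,0,0,0.4,0.45,10,5],[0,0,0,0.4,0.45,13,5],[0,0,0,0.4,0.45,14.4,5],[0,0,0,0.4,0.45,14.4,5],[0,0,0,0.4,0.45,14.4,2.5],[0,0,0,0.4,0.45,14.4,2.5],[0,0,0,0.4,0.45,14.4,2.5]]

```text
clock: 6.4
position: [0.4983, -0.174, 0.0986]
tool_rot: [0.154, -3.137, -0.0]
force: [0.2, 0.7, 0.0]
opening: 0.315
grasp_force: 0.0
```

Request:
servo_tool:
  steps:
    - [[0,0,0,0,0,0,2.5],[0,0,0,0,0,0,2.5]]

```text
clock: 6.6
position: [0.4984, -0.1741, 0.0989]
tool_rot: [0.154, -3.138, -0.0]
force: [-0.1, -0.1, 0.5]
opening: 0.268
grasp_force: 0.0
```

```bash
python3 look.py .499 -.1585 .102 95.6 2>/dev/null
```

```text
t 6.6 pos [ 0.4984 -0.1741  0.0989] rot [ 0. -0.  0.] shift cm [-0.21  1.54 -0.31] op 0.268
top 61 [ 0.5018 -0.1738  0.1108  0.0206]
 blue 0 [nan nan nan]
side 377 [ 0.4996 -0.1794 -0.0149  0.0207]
 blue 14 [ 0.5343 -0.1842  0.0304]
```

Request:
servo_tool:
  steps:
    - [[0,0,0,-0.1,0.2,-0.3,2.5],[0,0,0,-0.1,0.5,-0.3,2.5],[0,0,0,-0.1,0.8,-0.3,2.5],[0,0,0,-0.1,1.1,-0.3,2.5],[0,0,0,-0.1,1.4,-0.3,2.5],[0,0,0,-0.1,1.58,-0.3,2.5],[0,0,0,-0.1,1.58,-0.3,2.5],[0,0,0,-0.1,1.58,-0.3,2.5]]

```text
clock: 7.5
position: [0.4979, -0.1582, 0.102]
tool_rot: [-0.154, 3.138, -0.0]
force: [0.2, -0.6, 0.9]
opening: 0.267
grasp_force: 0.0
```

Request:
servo_tool:
  steps:
    - [[0,0,0,0,0,0,5],[0,0,0,0,0,0,5],[0,0,0,0,0,0,5],[0,0,0,0,0,-4,5],[0,0,0,0,0,-8,5],[0,0,0,0,0,-12,5],[0,0,0,0,0,-14,5]]

```text
clock: 8.2
position: [0.4994, -0.159, 0.2461]
tool_rot: [-0.154, 3.132, -0.005]
force: [0.0, -0.8, 0.8]
opening: 0.533
grasp_force: 0.0
```

```bash
python3 look.py .499 -.1585 .102 95.6 2>/dev/null; python3 - <<'E'
from h import *
d=get_image("side"); e=get_image("top"); save(d,"s3.png",(270,195,350,260),8)
a=cv2.resize(d["pixels"][195:260,265:345],None,fx=5,fy=5);b=cv2.resize(e["pixels"][180:230,270:330],None,fx=6.5,fy=6.5)
c=np.zeros((max(a.shape[0],b.shape[0]),a.shape[1]+b.shape[1],3),np.uint8); c[:a.shape[0],:a.shape[1]]=a; c[:b.shape[0],a.shape[1]:]=b
cv2.imwrite("pics/s3.png",c[...,::-1])
E
```

```text
t 8.2 pos [ 0.4994 -0.159   0.2461] rot [-0.2  0.3  0. ] shift cm [ 0.11  0.1  14.41] op 0.533
top 71 [ 0.5006 -0.1599  0.0905  0.0203]
 blue 0 [nan nan nan]
side 352 [ 0.4977 -0.1596  0.0973  0.0194]
 blue 23 [ 0.5296 -0.1565  0.0354]
```

View pics/s3.png

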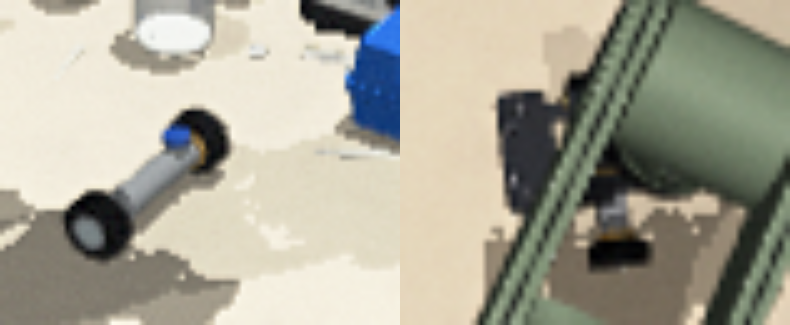

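The composite shows the blue stopper on top of the barrel at (178,133). Its measured y matches the tube axis and its z is about 35 mm, so it is upright. Next I grip the middle.

Request:
servo_tool:
  steps:
    - [[0,0,0,0,-0.05,5,5],[0,0,0,0,-0.05,10,5],[0,0,0,0,-0.05,13,5],[0,0,0,0,-0.05,14.2,5],[0,0,0,0,-0.05,14.2,5],[0,0,0,0,-0.05,14.2,2.6],[0,0,0,0,-0.05,14.2,2.6],[0,0,0,0,-0.05,14.2,2.6]]

```text
clock: 9.2
position: [0.4978, -0.1586, 0.0996]
tool_rot: [0.154, -3.137, -0.001]
force: [-0.3, -0.3, 0.8]
opening: 0.313
grasp_force: 0.0
```

Request:
servo_tool:
  steps:
    - [[0,0,0,0,0,0,1.5],[0,0,0,0,0,0,1.5],[0,0,0,0,0,0,1.5],[0,0,0,0,0,0,1.5],[0,0,0,0,0,0,1.5]]

```text
clock: 9.7
position: [0.4979, -0.1587, 0.0999]
tool_rot: [0.154, -3.138, -0.0]
force: [-0.5, -0.5, -0.7]
opening: 0.205
grasp_force: 30.0
```

```bash
python3 look.py .4755 .2245 .25 5 2>/dev/null
```

```text
t 9.7 pos [ 0.4979 -0.1587  0.0999] rot [-0.  -0.  90.6] shift cm [ -1.52  38.35 -15.  ] op 0.205
top 57 [ 0.5012 -0.1567  0.1366  0.0191]
 blue 0 [nan nan nan]
side 383 [ 0.4982 -0.1595  0.1034  0.0204]
 blue 2 [ 0.5383 -0.1583  0.0341]
```

Request:
servo_tool:
  steps:
    - [[0,0,0,0,0,-2,1.5],[0,0,0,0,0,-5,1.5],[0,0,0,0,0,-9,1.5],[0,0,0,0,0,-13,1.5],[0,0,8,0,0,-16,1.5],[0,0,16,0,3,-17,1.5],[0,0,24,0,6,-17,1.5],[0,0,32,0,9,-17,1.5]]

```text
clock: 10.6
position: [0.4892, -0.0685, 0.2708]
tool_rot: [0.727, 3.055, 0.0]
force: [0.2, -0.6, -1.4]
opening: 0.2
grasp_force: 30.0
```

```bash
python3 -c "
from go import *
rel(.4755,.2245,.27,5)"
```

```text
t 10.6 pos [ 0.4892 -0.0685  0.2708] rot [ 0.1  0.1 58.2] shift cm [14.42 25.54  0.07] op 0.2
```

Request:
servo_tool:
  steps:
    - [[0,0,8,2,3.5,0,1.5],[0,0,16,4,7.1,0,1.5],[0,0,24,6,10.6,0,1.5],[0,0,32,8,14.2,0,1.5],[0,0,40,10,17.7,0,1.5],[0,0,48,12,21.3,0,1.5],[0,0,55,13.5,24,0,1.5],[0,0,58.2,14.4,25.5,0,1.5]]

```text
clock: 11.4
position: [0.4728, 0.2258, 0.2699]
tool_rot: [-2.115, -2.323, -0.001]
force: [0.5, -1.0, -1.0]
opening: 0.205
grasp_force: 30.0
```

Request:
servo_tool:
  steps:
    - [[0,0,0,0,0,0,1.5],[0,0,0,0,0,0,1.5]]

```text
clock: 11.6
position: [0.4732, 0.2231, 0.2697]
tool_rot: [2.111, 2.326, -0.002]
force: [-0.0, -0.2, -0.7]
opening: 0.204
grasp_force: 30.0
```

```bash
python3 - <<'E'
from go import *
from fit import *
rel(.4755,.2245,.27,5); rel(.4755,.2245,.1465,5)
g=get_state()["position"]; z=g[2]-.08
for n in("top","side"):
    d=get_image(n); C=cloud(d)
    P=C[(np.abs(C[...,0]-g[0])<.04)&(np.abs(C[...,1]-g[1])<.09)&(np.abs(C[...,2]-z)<.023)]
    print(n,len(P),fittube(P,[g[0],g[1],1.65,z]))
    np.save(n+"2.npy",d,allow_pickle=True)
    m=(np.abs(C[...,0]-.475)<.14)&(np.abs(C[...,1]-.225)<.2)&(np.abs(C[...,2]-.095)<.007)
    l=cv2.connectedComponentsWithStats(m.astype(np.uint8)); k=1+np.argmax(l[2][1:,4]); print(cv2.minAreaRect(C[l[1]==k][:,:2].astype(np.float32)))
save(d,"s4.png",(140,100,290,215),5)
E
```

```text
t 11.6 pos [0.4732 0.2231 0.2697] rot [-0.   0.   0.5] shift cm [ 0.12  0.24 -0.03] op 0.204
t 11.6 pos [0.4732 0.2231 0.2697] rot [-0.   0.   0.5] shift cm [ 0.13  0.25 12.32] op 0.204
top 83 (array([0.47315348, 0.22252624, 1.71603507, 0.19101551]), np.float64(0.0018609737666914344))
((0.48451170325279236, 0.13929778337478638), (0.20977921783924103, 0.15632468461990356), 5.505675792694092)
side 394 (array([0.46990865, 0.22180181, 1.68990898, 0.19077646]), np.float64(0.0026313273531929793))
((0.4731023609638214, 0.22252997756004333), (0.2150273472070694, 0.33352869749069214), 4.860307693481445)
```

View pics/s4.png

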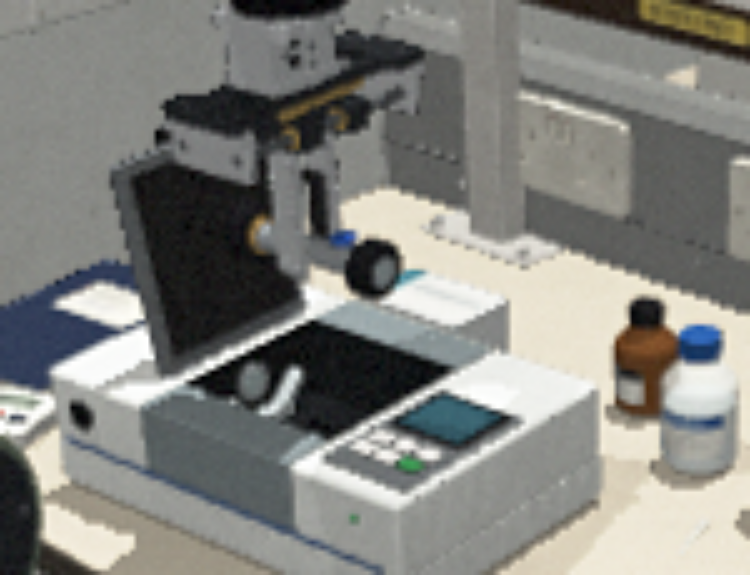

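The tube is held level with the stopper up at crop (345,240), over the open compartment, and the lid is clear of it. I'll correct the small offset and lower.

Request:
servo_tool:
  steps:
    - [[0,0,0.5,0.17,0.31,0,1.5],[0,0,0.5,0.17,0.31,3,1.5],[0,0,0.5,0.17,0.31,6,1.5],[0,0,0.5,0.17,0.31,8,1.5],[0,0,0.5,0.17,0.31,9.5,1.5],[0,0,0.5,0.17,0.31,10.5,1.5],[0,0,0.5,0.17,0.31,11.2,1.5],[0,0,0.5,0.17,0.31,11.6,1.5]]

```text
clock: 12.5
position: [0.4768, 0.225, 0.1538]
tool_rot: [2.125, 2.314, 0.0]
force: [0.0, 0.3, -1.3]
opening: 0.203
grasp_force: 30.0
```

Request:
servo_tool:
  steps:
    - [[0,0,0,0,0,0,1.5],[0,0,0,0,0,0.1,1.5],[0,0,0,0,0,0.2,1.5],[0,0,0,0,0,0.2,1.5]]

```text
clock: 12.9
position: [0.4766, 0.2254, 0.1524]
tool_rot: [2.124, 2.314, 0.001]
force: [0.6, -0.7, -0.4]
opening: 0.203
grasp_force: 30.0
```

Request:
servo_tool:
  steps:
    - [[0,0,0,0,0,0.1,1.5],[0,0,0,0,0,0.2,1.5],[0,0,0,0,0,0.2,1.5]]

```text
clock: 13.2
position: [0.4763, 0.2253, 0.1499]
tool_rot: [-2.124, -2.315, 0.0]
force: [0.6, -0.2, -1.7]
opening: 0.203
grasp_force: 30.0
```

Request:
servo_tool:
  steps:
    - [[0,0,0,0,0,0.05,1.5],[0,0,0,0,0,0.1,1.5],[0,0,0,0,0,0.1,1.5]]

```text
clock: 13.5
position: [0.4764, 0.2253, 0.1493]
tool_rot: [-2.124, -2.315, 0.0]
force: [-1.3, -0.5, 1.6]
opening: 0.205
grasp_force: 30.0
```

Request:
servo_tool:
  steps:
    - [[0,0,0,0,0,0.05,1.5],[0,0,0,0,0,0.1,1.5],[0,0,0,0,0,0.1,1.5]]

```text
clock: 13.8
position: [0.4764, 0.2253, 0.1492]
tool_rot: [-2.124, -2.315, 0.0]
force: [-3.2, -2.0, 8.0]
opening: 0.202
grasp_force: 30.0
```

Request:
servo_tool:
  steps:
    - [[0,0,0,0,-0.05,0,1.5],[0,0,0,0,-0.1,0,1.5],[0,0,0,0,-0.1,0,1.5]]

```text
clock: 14.1
position: [0.4759, 0.2253, 0.1488]
tool_rot: [2.124, 2.314, 0.002]
force: [-1.5, 0.1, 5.5]
opening: 0.204
grasp_force: 30.0
```

Request:
servo_tool:
  steps:
    - [[0,0,0,0,-0.08,0,1.5],[0,0,0,0,-0.08,0.05,1.5],[0,0,0,0,-0.08,0.05,1.5]]

```text
clock: 14.4
position: [0.4753, 0.2252, 0.1482]
tool_rot: [2.124, 2.314, 0.002]
force: [-1.2, -0.5, 4.8]
opening: 0.205
grasp_force: 30.0
```

Request:
servo_tool:
  steps:
    - [[0,0,0,0,-0.04,0.05,1.5],[0,0,0,0,-0.04,0.05,1.5],[0,0,0,0,-0.04,0.05,1.5]]

```text
clock: 14.7
position: [0.4752, 0.2253, 0.1482]
tool_rot: [2.123, 2.314, 0.003]
force: [-0.2, -0.8, 7.3]
opening: 0.205
grasp_force: 30.0
```

Both V faces are now in contact and the side force is about zero. Release gradually and retreat.

Request:
servo_tool:
  steps:
    - [[0,0,0,0,0,0,2.2],[0,0,0,0,0,0,2.4],[0,0,0,0,0,0,2.8],[0,0,0,0,0,0,4],[0,0,0,0,0,0,4.5],[0,0,0,0,0,0,4.5],[0,0,0,0,0,0,4.5],[0,0,0,0,0,0,4.5]]

```text
clock: 15.5
position: [0.4742, 0.2251, 0.147]
tool_rot: [-2.124, -2.315, 0.0]
force: [-0.5, 0.8, -0.0]
opening: 0.479
grasp_force: 0.0
```

Request:
servo_tool:
  steps:
    - [[0,0,0,0,0,-2,4.5],[0,0,0,0,0,-5,4.5],[0,0,0,0,0,-9,4.5],[0,0,0,0,0,-14,4.5],[0,0,0,0,0,-19,4.5],[0,0,0,0,0,-24,0],[0,0,0,0,0,-26,0]]

```text
clock: 16.2
position: [0.4755, 0.2255, 0.4136]
tool_rot: [2.12, 2.311, 0.014]
force: [1.0, -0.4, -0.3]
opening: 0.348
grasp_force: 0.0
```

```bash
python3 - <<'E'
from go import *
from fit import *
s=get_state(); print(s["joint_pos"].round(3))
c=(.475,.2245)
for n in("top","side"):
    d=get_image(n); C=cloud(d)
    P=C[(np.abs(C[...,0]-c[0])<.03)&(np.abs(C[...,1]-c[1])<.065)&(np.abs(C[...,2]-.075)<.018)]
    print(n,len(P),fittube(P,[*c,1.66,.068]))
    m=(np.abs(C[...,0]-.475)<.09)&(np.abs(C[...,1]-.34)<.08)&(C[...,2]>.12)&(C[...,2]<.27); P=C[m]
    print("lid",P.min(0),P.max(0)); q=P-P.mean(0); V=np.linalg.svd(q,full_matrices=False)[2]; print(P.mean(0),V[2])
save(d,"s5.png",(140,90,290,205),5)
E
```

```text
[0.278 0.032 1.509 0.    1.59  0.192]
top 116 (array([0.47850588, 0.22658089, 1.58490613, 0.06896361]), np.float64(0.002359281110305574))
lid [0.39893867 0.30469237 0.13669917] [0.45197467 0.33621769 0.26135951]
[0.42501962 0.31910935 0.20787171] [-0.04384055  0.97566481 -0.21483993]
side 204 (array([0.47451643, 0.22385479, 1.64709626, 0.0677969 ]), np.float64(0.0015840666041449592))
lid [0.39103611 0.29721501 0.12003394] [0.53809241 0.34315026 0.25661338]
[0.45884771 0.31840725 0.1866853 ] [ 0.08241371 -0.97727547  0.19529628]
```

View pics/s5.png

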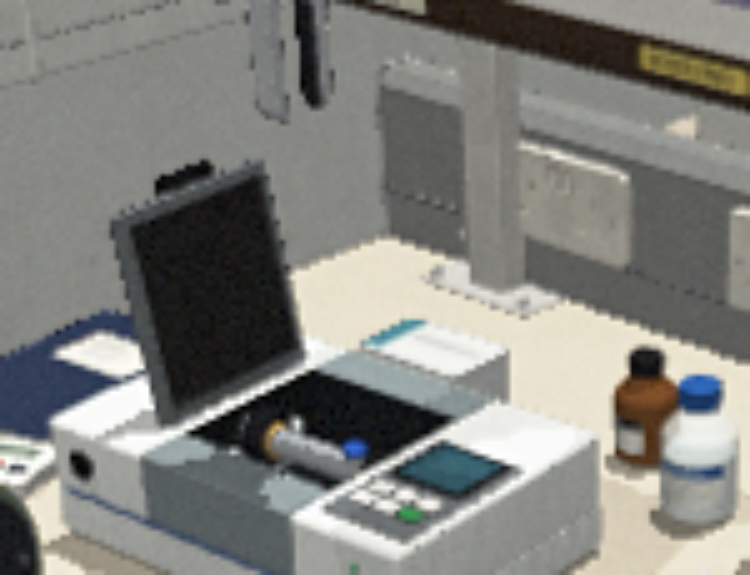

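The tube lies in the rests with its stopper up at crop (355,450), axis z ≈ 68 mm. The lid leans about 11° past upright. I'll go over it and behind it with the fingers closed.

Request:
servo_tool:
  steps:
    - [[0,0,0,4,0,0,0],[0,0,0,8,0,0,0],[0,0,0,12,0,0,0],[0,0,0,14.8,0,0,0],[0,0,0,14.8,0,0,0],[0,0,0,14.8,0,0,0]]

```text
clock: 16.9
position: [0.4608, 0.3724, 0.4042]
tool_rot: [-2.122, -2.315, 0.007]
force: [-0.3, 0.1, -0.8]
opening: 0.004
grasp_force: 0.0
```

```bash
python3 -c "
from go import *
import math
a=math.radians(5)
f=lambda yl,z: rel(.4755-math.sin(a)*yl,.2245+math.cos(a)*yl,z,5)
f(.146,.313);f(.096,.313)"
```

```text
t 16.9 pos [0.4608 0.3724 0.4042] rot [-0.2  0.1 -0. ] shift cm [-0.24  0.21  9.12] op 0.004
t 16.9 pos [0.4608 0.3724 0.4042] rot [-0.2  0.1 -0. ] shift cm [-5.24  0.21  9.14] op 0.004
```

Request:
servo_tool:
  steps:
    - [[0,0,0,0,0.2,4,0],[0,0,0,0,0.2,8,0],[0,0,0,0,0.2,9.1,0],[0,0,0,0,0.2,9.1,0],[0,0,0,-1.5,0.2,9.1,0],[0,0,0,-3,0.2,9.1,0],[0,0,0,-4,0.2,9.1,0],[0,0,0,-5.2,0.2,9.1,0]]

```text
clock: 17.7
position: [0.4689, 0.3202, 0.3182]
tool_rot: [2.124, 2.313, 0.007]
force: [0.2, 1.3, 1.7]
opening: 0.005
grasp_force: 1.0
```

```bash
python3 - <<'E'
from go import *
import math
a=math.radians(5)
print(get_state()["force"])
for th in(75,60,50,40,30,20,10,0):
    t=math.radians(th); yl=.078-.12*math.cos(t)+.01*math.sin(t)+.008; z=.0955+.12*math.sin(t)+.01*math.cos(t)+.0972
    rel(.4755-math.sin(a)*yl,.2245+math.cos(a)*yl,z,5)
d=get_image("side"); C=cloud(d); m=(np.abs(C[...,0]-.46)<.09)&(np.abs(C[...,1]-.31)<.08)&(C[...,2]>.12)&(C[...,2]<.2); P=C[m]
q=P-P.mean(0); print("lid",np.linalg.svd(q,full_matrices=False)[2][2])
E
```

```text
[0.20788291 1.31431859 1.72709046]
t 17.7 pos [0.4689 0.3202 0.3182] rot [ 0.2 -0.1 -0.1] shift cm [-3.14 -0.17  0.69] op 0.005
t 17.7 pos [0.4689 0.3202 0.3182] rot [ 0.2 -0.1 -0.1] shift cm [-6.13 -0.17  1.64] op 0.005
t 17.7 pos [0.4689 0.3202 0.3182] rot [ 0.2 -0.1 -0.1] shift cm [-7.95 -0.17  2.69] op 0.005
t 17.7 pos [0.4689 0.3202 0.3182] rot [ 0.2 -0.1 -0.1] shift cm [-9.55 -0.17  4.05] op 0.005
t 17.7 pos [0.4689 0.3202 0.3182] rot [ 0.2 -0.1 -0.1] shift cm [-10.9   -0.17   5.66] op 0.005
t 17.7 pos [0.4689 0.3202 0.3182] rot [ 0.2 -0.1 -0.1] shift cm [-11.95  -0.18   7.48] op 0.005
t 17.7 pos [0.4689 0.3202 0.3182] rot [ 0.2 -0.1 -0.1] shift cm [-12.66  -0.18   9.45] op 0.005
t 17.7 pos [0.4689 0.3202 0.3182] rot [ 0.2 -0.1 -0.1] shift cm [-13.02  -0.19  11.52] op 0.005
lid [ 0.07933748 -0.99672544 -0.01561956]
```

The lid is now upright (its normal is horizontal). I'll follow the arc down.

Request:
servo_tool:
  steps:
    - [[0,0,0,-1.6,-0.1,0.3,0],[0,0,0,-3.1,-0.1,0.7,0],[0,0,0,-4.7,-0.1,1.1,0],[0,0,0,-6.1,-0.1,1.6,0],[0,0,0,-7.1,-0.1,2.2,0],[0,0,0,-8.0,-0.1,2.7,0],[0,0,0,-8.8,-0.1,3.4,0],[0,0,0,-9.5,-0.1,4.0,0]]

```text
clock: 18.55
position: [0.4749, 0.2254, 0.2751]
tool_rot: [-2.124, -2.314, 0.001]
force: [0.1, 1.6, -0.1]
opening: 0.002
grasp_force: 0.6
```

Request:
servo_tool:
  steps:
    - [[0,0,0,-0.7,0,0.8,0],[0,0,0,-1.3,0,1.6,0],[0,0,0,-1.9,0,2.5,0],[0,0,0,-2.4,0,3.4,0],[0,0,0,-2.8,0,4.4,0],[0,0,0,-3.1,0,5.4,0]]

```text
clock: 19.15
position: [0.4778, 0.1949, 0.2211]
tool_rot: [2.124, 2.315, -0.0]
force: [0.3, 0.7, 0.3]
opening: 0.004
grasp_force: 0.5
```

```bash
python3 -c "
from go import *
import math
a=math.radians(5)
f=lambda yl,z: rel(.4755-math.sin(a)*yl,.2245+math.cos(a)*yl,z,5)
f(-.034,.2027);print(get_state()['force'])"
```

```text
t 19.15 pos [0.4778 0.1949 0.2211] rot [-0.   0.  -0.1] shift cm [-0.43  0.03  1.84] op 0.004
[0.34360359 0.6866592  0.34996194]
```

Request:
servo_tool:
  steps:
    - [[0,0,0,-0.2,0,0.6,0],[0,0,0,-0.3,0,1.2,0],[0,0,0,-0.4,0,1.7,0],[0,0,0,-0.4,0,1.9,0],[0,0,0,-0.4,0,1.9,0]]

```text
clock: 19.65
position: [0.4783, 0.1912, 0.2031]
tool_rot: [2.124, 2.314, 0.0]
force: [0.5, -0.5, 0.1]
opening: 0.002
grasp_force: 0.0
```

Request:
servo_tool:
  steps:
    - [[0,0,0,0,0,0.1,0],[0,0,0,0,0,0.2,0],[0,0,0,0,0,0.2,0]]

```text
clock: 19.95
position: [0.4785, 0.1913, 0.2028]
tool_rot: [2.123, 2.314, 0.001]
force: [-3.9, -1.0, 9.9]
opening: 0.003
grasp_force: 4.9
```

Request:
servo_tool:
  steps:
    - [[0,0,0,0,0,0.1,0],[0,0,0,0,0,0.2,0],[0,0,0,0,0,0.2,0]]

```text
clock: 20.25
position: [0.4786, 0.1914, 0.2026]
tool_rot: [2.123, 2.315, 0.0]
force: [-8.2, -2.6, 20.2]
opening: 0.001
grasp_force: 9.9
```

Request:
servo_tool:
  steps:
    - [[0,0,0,0,0,-1,0],[0,0,0,0,0,-4,0],[0,0,0,0,0,-8,0],[0,0,0,0,0,-12,0],[0,0,0,0,0,-17,0],[0,0,0,-4,0,-22,0],[0,0,0,-8,0,-22,0],[0,0,0,-12,0,-22,0]]

```text
clock: 21.05
position: [0.4895, 0.0704, 0.4228]
tool_rot: [2.118, 2.311, 0.007]
force: [0.3, -0.4, -1.4]
opening: 0.006
grasp_force: 0.0
```

```bash
python3 - <<'E'
from go import *
a=np.radians(5)
for n in("top","side"):
    d=get_image(n); C=cloud(d)
    q=C-np.array([.475,.2245,0]); yl=-np.sin(a)*q[...,0]+np.cos(a)*q[...,1]; xl=np.cos(a)*q[...,0]+np.sin(a)*q[...,1]
    m=(np.abs(xl)<.062)&(yl>-.06)&(yl<.07)&(C[...,2]>.05)&(C[...,2]<.16); A=np.c_[xl[m],yl[m],np.ones(m.sum())]
    print(n,m.sum(),np.linalg.lstsq(A,C[m][:,2],rcond=None)[0].round(4), np.median(C[m][:,2]))
save(d,"s6.png",(140,60,360,225),3.5)
E
```

```text
top 707 [ 0.0047 -0.0047  0.1052] 0.10528008996377003
side 602 [-0.0003 -0.0008  0.104 ] 0.10402051701244569
```

View pics/s6.png

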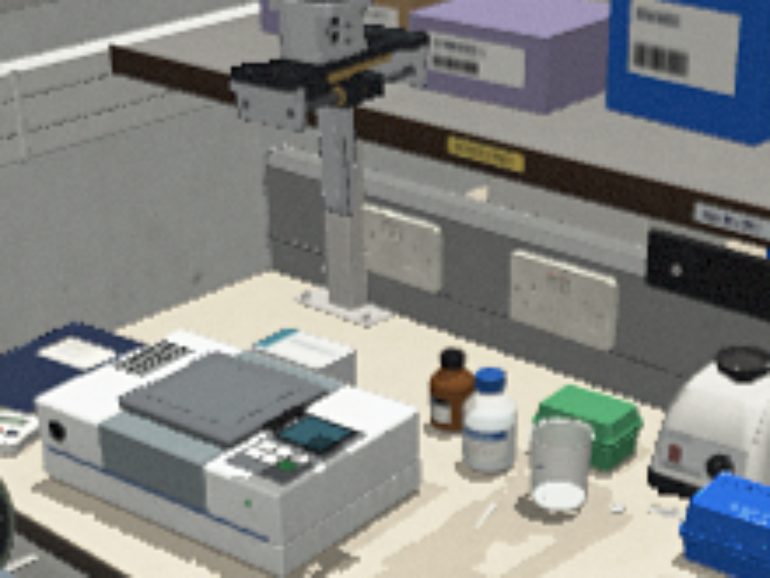

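The picture shows the lid lying flat on the compartment, around (225,395). It is level to within about 0.3° with its top at 104–105 mm, so it is shut, and the bystanders look undisturbed. Handing in.

```bash
python3 -c "
from station import *
print(close_job())"
```

```text
the job is handed in; nothing more can be done
None
```

The tube was rolled until its stopper pointed up, laid stopper-up in the V rests, and the lid pressed fully shut; the job was handed in at about 21 s of the 67 s allowed, and the judged result was not shown to me.

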